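Raise a detector on its post to beam height and hold it for clamping

ROBOT

A 7-joint arm with a two-finger parallel gripper is mounted at the origin on a cart in front of the work surface, level with it; the furniture and walls round the work are solid. World frame = base frame: x ahead of the robot, y to its left, z up, the work surface at z = 0. Lengths are in m, angles in rad, forces in N, time in s.
With the tool pointing down it reaches from about 0.425 to 0.925 m from the base axis. Payload 6.8 kg.
Tool frame: the origin (TCP) lies at the very end of the fingers, on their centre line; the grasp point (between the pads) lies 19 mm behind it; z points along the fingers, y is the line along which they close (so a half turn about z gives the same grasp; the last joint's range is limited). The gripper opens to 85 mm and grips with 20 to 120 N. Pads are 22 mm wide; open, the fingers measure 114 mm over their backs; the gripper's body (76 mm by 85 mm) begins 54 mm behind the grasp point. The pads swing forward as they close: fully open they stand 13 mm farther back than shut.
Start: joints at [1.078, 0.477, 0.022, 1.555, -0.011, 1.109, -0.083], TCP at [0.253, -0.626, 0.231] pointing down, gripper open.
Joint ranges: [-2.96, 2.96], [-0.34, 2.1], [-1.41, 1.46], [0.24, 2.44], [-1.37, 4.51], [0.17, 1.92], [-2.96, 2.96]. Speed limits (rad/s): [2.39, 2.39, 3.14, 3.14, 3.14, 3.14, 3.14].

INTERFACE

Orientations are given as a unit quaternion [w, x, y, z].
In Python, from station import * gives the robot as it stands.
- The arm moves only by the tool jog_arm, never from a script. Its argument "moves" is one flat list of numbers, 7 for each row, row after row: the shift along the tool's x, y, z normalised to -1 to 1, where 1 is 20 mm, then the turn, a rotation vector about the tool's x, y, z normalised to -1 to 1, where 1 is 4 degrees, then the opening, from 0 (shut) to 1 (fully open). In form: [x, y, z, rx, ry, rz, claw, x, y, z, rx, ry, rz, claw, ...]. A call has exactly 8 rows; each row shifts and turns the commanded pose from where the row before left it, along the tool's axes as they then stand; what a row does not reach is not made up. A row lasts 1/12 s, in which the tool goes at most 41.7 mm and 7.16 degrees, less where a joint would pass 70% of its speed; a pose out of reach is approached as far as the arm can. A call with a number of a shift or a turn outside -1 to 1 is refused whole. A call with a gripper value outside its range is refused whole. The fingers move at their own pace and stop on an object; "grip_force" is the grip in N (left out, the last holds). Time passes only in rows, so rows that do not move let the fingers close, or fill a call up. It gives the time, the measured TCP pose, the force, the opening and the grip force at its end, in the units of the state.
- get_obs(): the state, without advancing time (a new reading comes with each control period).
- read_camera(name): name is "side" or "top"; returns a dict with "color" (480x640x3 uint8, blue, green, red), "fx", "fy", "cx", "cy" (pixels), "rvec" (rotation vector, rad) and "tvec" (3), from world to camera coordinates, as OpenCV has them. Camera axes: x right, y down, z forward; pixel columns grow to the right and rows downward; lengths in m; the calibration is good to about 2 mm. A picture is of the moment at which its call begins. There is no depth.
- hand_in(): hands the job in; it is judged then, once.
The state is a dict: "t": time; "q": joint angles; "joint_vel": joint speeds; "joint_torque": joint torques, N m; "eef_pos": TCP position; "tool_rot": TCP orientation; "contact_force": force on the tool from outside, world axes, zero at the start; "torque": the same for the moment, N m; "gripper_width": opening from 0.0 (shut) to 1.0 (fully open); "grasp_force": force on a finger pad.
Only numpy, scipy, OpenCV 4.12 (cv2) and the standard library are available. Lean on these libraries where they do the work, as an engineer would, in place of code of your own. Each camera call takes 0.05 s, during which the arm holds its last target. There are 200 camera calls.

TASK

On the small optical breadboard the black detector head stands too low, and its post is loose in the post holder because the thumbscrew is slack. Take the head by its sides, draw its post straight up the bore without letting it bind, only partway, until the detector window is level with the opening of the iris (to about 5 mm), turned to face the iris squarely, and finish still holding it there in your grip so that I can tighten the thumbscrew: let go and it would drop back. Do not shift the breadboard or knock its holders or the iris, and leave the small things lying on and beside the board where they are.

Things in the scene. Friction and masses are not known exactly. Their poses are not given: they have to be found in the camera images.
- breadboard: Loose silver breadboard, 125 x 250 x 16 mm, 1.8 kg, flat on the desk on rubber feet. Origin: centre of its underside; z up, y along its length. Two upright black post holders, 25 mm in diameter, stand on it: the detector's at x = 0, y = +70 mm, the iris's at x = 0, y = -70 mm; tops 85 mm above the origin. A thumbscrew sticks out of each towards -x, 31 mm from its axis, 72 mm up.
- detector: Loose detector, about 0.2 kg: steel post 12.7 mm wide, 75 mm long, with a black box head on top. Origin: centre of the post's foot; z up the post. Head 36 mm in x, 26 mm in y, 44 mm in z, 75 to 119 mm above the foot. Its silver front with a 27 mm ring, 6.5 mm proud, looks along -y; a metal socket stands 11 mm out of the back. It starts turned 0.2 to 0.8 rad clockwise off the iris.
- detector_grip (a point): Middle of the detector's head, on the post's axis, 97 mm above the foot. The plain flat sides of the head, 18 mm either way along the detector's x, are the place to grip.
- detector_window (a point): Centre of the detector's window, on the front of its ring: 97 mm above the post's foot, 19.5 mm from the post's axis along the detector's -y.
- bore_mouth (a point): Centre of the mouth of the detector's post holder; axes as the breadboard. The bore is 13.9 mm wide (0.6 mm play all round the post) and 60 mm deep; at the start the post's foot stands on its floor, 25 mm above the board's underside. The post slides and turns freely in it and falls if let go.
- iris_opening (a point): Centre of the 9 mm opening of the iris, a black ring 44 mm in diameter and 11 mm thick on a steel post clamped in the other holder; axes as the breadboard, the beam runs along y. It stands 140 to 160 mm above the board's underside: 18 to 38 mm higher than the detector window at the start.
- dust_cap: Bystander: black rubber cap, 32 mm in diameter, 19 mm high, on the breadboard behind the detector. Origin at the centre of its underside.
- hex_key: Bystander: hex key with an orange sleeve, 34 x 102 x 9 mm, on the breadboard between the two holders. Origin at the centre of its underside.
- beam_card: Bystander: orange viewing card with a black grip tab, 52 x 88 x 9 mm, on the desk at the left end of the board. Origin at the centre of its underside.
Mind the look-alikes: they are no part of the job. Leave any blue or red look-alike of the detector alone.

How it is judged:
By the outcome, as a careful person would: the job done as asked, in the order asked, and still so for the second after the job is handed in, while the arm keeps its last pose, push and grip.
It also fails if it takes over 38 s, if anything falls off the work surface, if the arm or the gripper's body presses on something with over 40 N, if the wrist force passes 120 N, or if a joint passes its speed limit or range.

## Working session

There is one attempt and no reset: what is moved stays moved. The work goes in short steps, Python scripts to look and compute and a tool call to move; the robot and the scene stay as the last step left them, time stands still between calls to the robot, and variables do not carry over. Pictures are saved under pics/ and viewed, at most 10 in all, crops included, and the job is handed in when it is done.

Besides the shell and the picture viewer there is one more tool, called after "Call:" in YAML: its name, and indented under it one key for each argument. jog_arm: Moves the arm, as the interface text tells. Scaled input: -1 to 1 covers 20 mm each way for a shift and 4 degrees each way for a turn. Its arguments: {"type":"object","properties":{"moves":{"type":"array"},"grip_force":{"type":"number"}},"required":["moves"]}

```bash
mkdir -p pics; python3 - <<'E'
from station import *
import cv2, pickle
o=get_obs(); print({k:o[k] for k in("t","eef_pos","tool_rot","gripper_width","contact_force")})
c={}
for n in("side","top"):
    r=read_camera(n); c[n]=r; cv2.imwrite(f"pics/{n}0.png",r["color"]); print(n,r["fx"],r["cx"],r["cy"],r["rvec"],r["tvec"])
pickle.dump(c,open("c0.pkl","wb"))
E
```

```text
{'t': 0.0, 'eef_pos': array([ 0.25313001, -0.62511097,  0.23034948]), 'tool_rot': array([-8.68919576e-04,  9.81546549e-01,  1.91221225e-01, -2.46445778e-04]), 'gripper_width': 0.9998593394545615, 'contact_force': array([-0.37657252, -0.72618383,  0.40832485])}
side 578.1354367621171 330.66417615016775 234.80062537820393 [ 0.70658595 -2.53507735  1.1989092 ] [0.65239232 0.15591571 0.83976461]
top 570.3030634913955 324.0397807889944 246.02451422698277 [ 2.16649263 -2.10989344  0.17153148] [0.20614201 0.6661722  0.85364234]
```

View pics/side0.png

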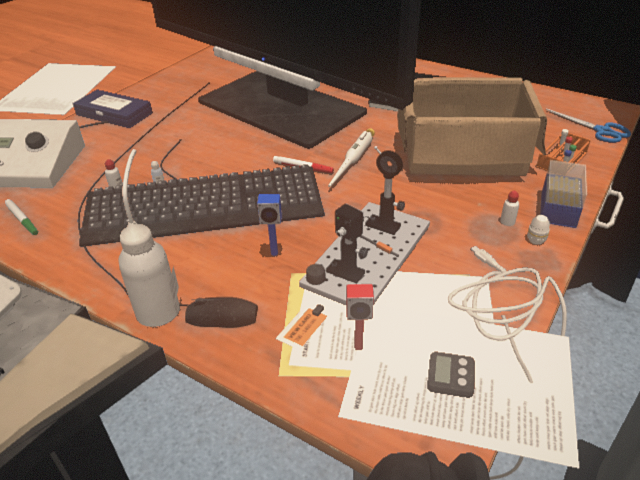

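View pics/top0.png

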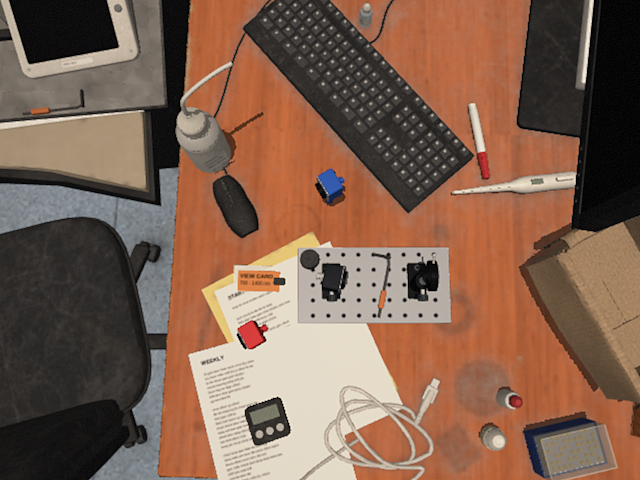

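The black detector head is at side (348,222) and top (333,282). The iris is at side (389,163) and top (425,280). The look-alikes are blue, at side (268,208) and top (330,185), and red, at side (360,300) and top (252,335). I choose the black one standing in the holder and check it in close crops.

```bash
python3 - <<'E'
import cv2,pickle,numpy as np
c=pickle.load(open("c0.pkl","rb"))
a=c["side"]["color"][140:310,290:440]; b=c["top"]["color"][235:335,290:460]
cv2.imwrite("pics/s1.png",cv2.resize(a,None,fx=3.5,fy=3.5,interpolation=cv2.INTER_CUBIC))
cv2.imwrite("pics/t1.png",cv2.resize(b,None,fx=4.5,fy=4.5,interpolation=cv2.INTER_CUBIC))
for n in c:
  R=cv2.Rodrigues(c[n]["rvec"])[0]; print(n,-R.T@c[n]["tvec"],R[2])
E
```

```text
side [0.25589478 0.80733444 0.66170917] [ 0.41603165 -0.65519262 -0.63058727]
top [0.51629714 0.22213398 0.94819773] [ 0.1590246   0.00172792 -0.98727311]
```

View pics/s1.png

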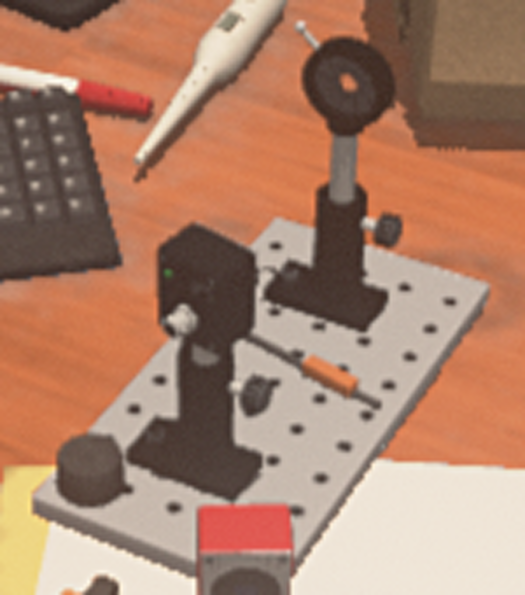

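View pics/t1.png

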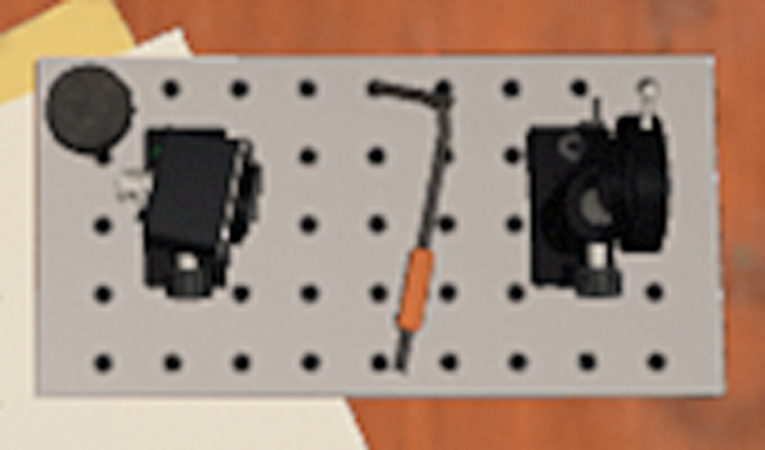

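The black detector has its ring to the right in the top view, turned about 14° clockwise, and its thumbscrew points down in the image (board -x). The side crop shows the iris opening at crop (347,82). I fit the board pose, the head yaw and the iris height from these.

```bash
cat > h.py <<'E'
import cv2,pickle,numpy as np
from scipy.optimize import least_squares
c=pickle.load(open("c0.pkl","rb"))
def proj(n,P):
    d=c[n]; K=np.array([[d["fx"],0,d["cx"]],[0,d["fy"],d["cy"]],[0,0,1]])
    return cv2.projectPoints(np.array(P,float).reshape(-1,1,3),d["rvec"],d["tvec"],K,None)[0].reshape(-1,2)
def T(b,P):
    P=np.array(P,float).reshape(-1,3); s,co=np.sin(b[2]),np.cos(b[2])
    return np.c_[b[0]+co*P[:,0]-s*P[:,1], b[1]+s*P[:,0]+co*P[:,1], P[:,2]]
t=lambda *p:np.array(p)/4.5+[290,235]-0.4
s=lambda *p:np.array(p)/3.5+[290,140]-0.4
E
python3 - <<'E'
from h import *
A=.0625;B=.125
tc=[([A,B,.016],t(37,57)),([A,-B,.016],t(714,57)),([-A,-B,.016],t(723,394)),([-A,B,.016],t(37,395))]
sc=[([A,-B,.016],s(277,218)),([-A,-B,.016],s(490,288)),([A,B,.016],s(35,500))]
def f(b,use=("top","side")):
    r=[]
    for n,L in(("top",tc),("side",sc)):
        if n in use: r.append((proj(n,T(b,[p for p,_ in L]))-[q for _,q in L]).ravel())
    return np.concatenate(r)
x0=[.5,.1,0]
for use in(("top",),("side",),("top","side")):
    for y0 in(-1.57,):
        R=least_squares(f,[.5,.1,y0],args=(use,)); print(use,R.x,np.abs(R.fun).max(),R.fun.round(1))
b=R.x; pickle.dump(b,open("b.pkl","wb"))
# iris height: side pixel, top pixel; x,y fixed
for z in(.14,.15,.16): print(z,proj("side",T(b,[[0,-.0755,z],[0,-.0645,z]])).round(1).tolist(),s(347,82), "rim top",proj("side",T(b,[[0,-.0645,z+.022],[0,-.0645,z-.022],[.022,-.0645,z],[-.022,-.0645,z]])).round(1).tolist())
def head(y):
    ax=T(b,[[0,.07,0]])[0]; d=[ax[0],ax[1],b[2]+y]
    P=[[sx*.018,sy*.013,.144] for sx,sy in((1,1),(1,-1),(-1,-1),(-1,1))]+[[0,-.0195,.122]]+[[0,.024,.122]]
    return T(d,P)
for y in(-.2,-.3,-.4):
    print(y,((proj("top",head(y))-[290,235]+.4)*4.5).round().tolist(),((proj("side",head(y))-[290,140]+.4)*3.5).round().tolist())
print("mouth",T(b,[[0,.07,.085]]),"iris",T(b,[[0,-.07,.15]]))
E
```

```text
('top',) [0.60506089 0.14098916 0.02699697] 0.9345246194361607 [-0.3 -0.6  0.2 -0.6  0.9  0.6 -0.8  0.5]
('side',) [0.60401281 0.13879534 0.03916672] 0.7194111966280161 [-0.2  0.3  0.7 -0.7 -0.4  0.2]
('top', 'side') [0.60465394 0.14043885 0.0296746 ] 1.753175077941421 [-0.1 -0.1  0.4 -0.6  1.4  0.7 -0.4  1.  -0.2  0.6  0.5  0.  -1.8  0.2]
0.14 [[390.3, 168.0], [387.5, 171.1]] [388.74285714 163.02857143] rim top [[388.1, 159.7], [386.9, 182.2], [375.5, 167.7], [399.6, 174.6]]
0.15 [[390.6, 162.8], [387.7, 166.0]] [388.74285714 163.02857143] rim top [[388.3, 154.4], [387.1, 177.2], [375.7, 162.6], [400.0, 169.4]]
0.16 [[390.9, 157.6], [388.0, 160.8]] [388.74285714 163.02857143] rim top [[388.6, 149.0], [387.4, 172.2], [375.9, 157.4], [400.4, 164.2]]
-0.2 [[164.0, 125.0], [244.0, 140.0], [223.0, 252.0], [141.0, 236.0], [251.0, 207.0], [119.0, 181.0]] [[154.0, 252.0], [194.0, 224.0], [258.0, 256.0], [219.0, 285.0], [235.0, 274.0], [170.0, 321.0]]
-0.3 [[170.0, 122.0], [249.0, 146.0], [216.0, 255.0], [137.0, 231.0], [250.0, 213.0], [121.0, 174.0]] [[155.0, 249.0], [199.0, 224.0], [258.0, 259.0], [214.0, 286.0], [238.0, 276.0], [166.0, 319.0]]
-0.4 [[177.0, 120.0], [253.0, 152.0], [209.0, 257.0], [133.0, 225.0], [248.0, 219.0], [123.0, 167.0]] [[156.0, 246.0], [204.0, 223.0], [257.0, 262.0], [209.0, 286.0], [241.0, 278.0], [162.0, 316.0]]
mouth [[0.60257702 0.21040803 0.085     ]] iris [[0.60673086 0.07046967 0.15      ]]
```

```bash
python3 - <<'E'
from h import *
b=pickle.load(open("b.pkl","rb"))
def cr(n,x,y,w,h,f): return cv2.resize(c[n]["color"][y:y+h,x:x+w],None,fx=f,fy=f,interpolation=cv2.INTER_CUBIC)
I=cr("side",368,145,40,40,10)
for z,col in((.148,(255,255,0)),(.154,(0,255,0))):
    a=np.linspace(0,6.28,60)
    for r in(.022,.0045):
        p=proj("side",T(b,np.c_[r*np.cos(a),0*a-.0645,z+r*np.sin(a)]))
        cv2.polylines(I,[((p-[368,145]+.5)*10).astype(int)],1,col,1)
D=cr("top",316,255,40,40,10)
for y,col in((-.2,(255,255,0)),(-.26,(0,255,0))):
    ax=T(b,[[0,.07,0]])[0]
    p=proj("top",T([ax[0],ax[1],b[2]+y],[[sx*.018,sy*.013,.144] for sx,sy in((1,1),(1,-1),(-1,-1),(-1,1))]))
    cv2.polylines(D,[((p-[316,255]+.5)*10).astype(int)],1,col,1)
cv2.imwrite("pics/z.png",np.hstack([I,D]))
E
```

```text
(no output)
```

View pics/z.png

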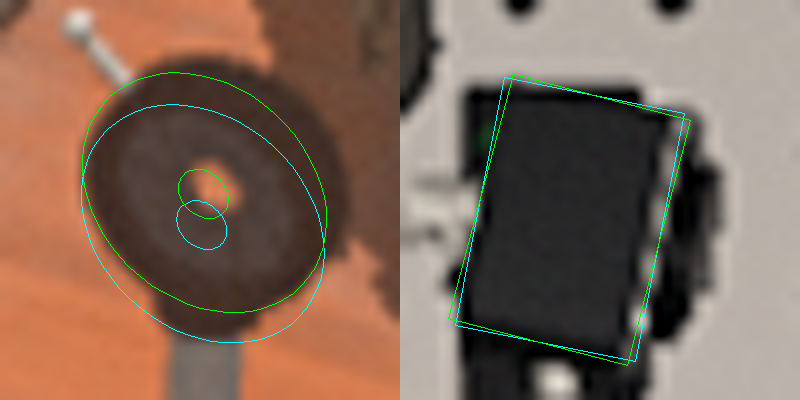

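Yaw is about -0.20 rad relative to the board. The iris opening is about 152 mm up, so the lift is about 30 mm. I start the transit above the detector.

Call:
jog_arm:
  moves: [0.66, -0.67, -0.25, 0, 0, 0, 1, 0.66, -0.67, -0.25, 0, 0, 0, 1, 0.66, -0.67, -0.25, 0, 0, 0, 1, 0.66, -0.67, -0.25, 0, 0, 0, 1, 0.66, -0.67, -0.25, 0, 0, 0, 1, 0.66, -0.67, -0.25, 0, 0, 0, 1, 0.66, -0.67, -0.25, 0, 0, 0, 1, 0.66, -0.67, -0.25, 0, 0, 0, 1]

```text
t: 0.77
eef_pos: [0.3111, -0.4855, 0.2711]
tool_rot: [-0.0, 0.982, 0.191, -0.0]
contact_force: [0.4, -0.1, -0.5]
gripper_width: 1.004
grasp_force: 0.0
```

Call:
jog_arm:
  moves: [0.66, -0.67, 0, 0, 0, 0, 1, 0.66, -0.67, 0, 0, 0, 0, 1, 0.66, -0.67, 0, 0, 0, 0, 1, 0.66, -0.67, 0, 0, 0, 0, 1, 0.66, -0.67, 0, 0, 0, 0, 1, 0.66, -0.67, 0, 0, 0, 0, 1, 0.66, -0.67, 0, 0, 0, 0, 1, 0.66, -0.67, 0, 0, 0, 0, 1]

```text
t: 1.43
eef_pos: [0.3687, -0.3466, 0.271]
tool_rot: [-0.0, 0.982, 0.191, -0.0]
contact_force: [0.1, 0.1, 0.3]
gripper_width: 1.002
grasp_force: 0.0
```

Call:
jog_arm:
  moves: [0.66, -0.67, 0, 0, 0, 0, 1, 0.66, -0.67, 0, 0, 0, 0, 1, 0.66, -0.67, 0, 0, 0, 0, 1, 0.66, -0.67, 0, 0, 0, 0, 1, 0.66, -0.67, 0, 0, 0, 0, 1, 0.66, -0.67, 0, 0, 0, 0, 1, 0.66, -0.67, 0, 0, 0, 0, 1, 0.66, -0.67, 0, 0, 0, 0, 1]

```text
t: 2.1
eef_pos: [0.4262, -0.2077, 0.271]
tool_rot: [-0.0, 0.982, 0.191, -0.0]
contact_force: [0.9, -0.7, -1.1]
gripper_width: 0.998
grasp_force: 0.0
```

Call:
jog_arm:
  moves: [0.66, -0.67, 0, 0, 0, 0, 1, 0.66, -0.67, 0, 0, 0, 0, 1, 0.66, -0.67, 0, 0, 0, 0, 1, 0.66, -0.67, 0, 0, 0, 0, 1, 0.66, -0.67, 0, 0, 0, 0, 1, 0.66, -0.67, 0, 0, 0, 0, 1, 0.66, -0.67, 0, 0, 0, 0, 1, 0.66, -0.67, 0, 0, 0, 0, 1]

```text
t: 2.77
eef_pos: [0.4839, -0.0688, 0.271]
tool_rot: [-0.0, 0.982, 0.191, -0.0]
contact_force: [0.2, -1.0, 0.4]
gripper_width: 0.993
grasp_force: 0.0
```

Call:
jog_arm:
  moves: [0.66, -0.67, 0, 0, 0, 0, 1, 0.66, -0.67, 0, 0, 0, 0, 1, 0.66, -0.67, 0, 0, 0, 0, 1, 0.66, -0.67, 0, 0, 0, 0, 1, 0.66, -0.67, 0, 0, 0, 0, 1, 0.66, -0.67, 0, 0, 0, 0, 1, 0.66, -0.67, 0, 0, 0, 0, 1, 0.66, -0.67, 0, 0, 0, 0, 1]

```text
t: 3.43
eef_pos: [0.5416, 0.0701, 0.2709]
tool_rot: [0.0, 0.982, 0.191, -0.0]
contact_force: [-0.2, -0.3, -0.5]
gripper_width: 1.001
grasp_force: 0.0
```

Call:
jog_arm:
  moves: [0.66, -0.67, 0, 0, 0, 0, 1, 0.66, -0.67, 0, 0, 0, 0, 1, 0.66, -0.67, 0, 0, 0, 0, 1, 0.66, -0.67, 0, 0, 0, 0, 1, 0.66, -0.67, 0, 0, 0, 0, 1, 0.66, -0.67, 0, 0, 0, 0, 1, 0.66, -0.67, 0, 0, 0, 0, 1, 0, 0, 0, 0, 0, 0, 1]

```text
t: 4.1
eef_pos: [0.5919, 0.1953, 0.2707]
tool_rot: [-0.001, 0.981, 0.193, -0.0]
contact_force: [-0.4, 0.1, 0.5]
gripper_width: 0.999
grasp_force: 0.0
```

Call:
jog_arm:
  moves: [0, 0, 0, 0, 0, -0.97, 1, 0, 0, 0, 0, 0, -0.97, 1, 0, 0, 0, 0, 0, -0.97, 1, 0, 0, 0, 0, 0, -0.97, 1, 0, 0, 0, 0, 0, -0.97, 1, 0, 0, 0, 0, 0, -0.97, 1, 0, 0, 0, 0, 0, -0.97, 1, 0, 0, 0, 0, 0, -0.97, 1]

```text
t: 4.77
eef_pos: [0.5917, 0.1901, 0.2708]
tool_rot: [0.0, 0.894, 0.448, -0.001]
contact_force: [-0.2, 0.3, -0.5]
gripper_width: 0.998
grasp_force: 0.0
```

Call:
jog_arm:
  moves: [0, 0, 0, 0, 0, -0.97, 1, 0, 0, 0, 0, 0, -0.97, 1, 0, 0, 0, 0, 0, -0.97, 1, 0, 0, 0, 0, 0, -0.97, 1, 0, 0, 0, 0, 0, -0.97, 1, 0, 0, 0, 0, 0, -0.97, 1, 0, 0, 0, 0, 0, -0.97, 1, 0, 0, 0, 0, 0, 0, 1]

```text
t: 5.43
eef_pos: [0.5918, 0.1901, 0.2708]
tool_rot: [-0.0, 0.764, 0.645, -0.001]
contact_force: [-0.6, 0.7, -0.4]
gripper_width: 0.999
grasp_force: 0.0
```

Call:
jog_arm:
  moves: [0.36, 0.12, 0.5, 0, 0, 0, 1, 0.36, 0.12, 0.5, 0, 0, 0, 1, 0.37, 0.12, 0.5, 0, 0, 0, 1, 0, 0, 0.5, 0, 0, 0, 1, 0, 0, 0.5, 0, 0, 0, 1, 0, 0, 0.5, 0, 0, 0, 1, 0, 0, 0.5, 0, 0, 0, 1, 0, 0, 0, 0, 0, 0, 1]

```text
t: 6.1
eef_pos: [0.6016, 0.2101, 0.1985]
tool_rot: [-0.0, 0.765, 0.644, -0.002]
contact_force: [-0.6, -0.6, -0.7]
gripper_width: 1.001
grasp_force: 0.0
```

```bash
cat > look.py <<'E'
from station import *
import sys; from h import *
b=pickle.load(open("b.pkl","rb"))
def look(out,zt,zh,yaw):
    o=get_obs(); print(o["t"],o["eef_pos"],o["tool_rot"],o["contact_force"],o["gripper_width"])
    im=[]
    ax=T(b,[[0,.07,0]])[0]
    for n,x,y,w,h in(("top",295,240,66,80),("side",315,170,66,80)):
        r=read_camera(n); I=cv2.resize(r["color"][y:y+h,x:x+w],None,fx=6,fy=6,interpolation=cv2.INTER_CUBIC)
        P=T([ax[0],ax[1],b[2]+yaw],[[sx*.018,sy*.013,zh+.022] for sx,sy in((1,1),(1,-1),(-1,-1),(-1,1))])
        cv2.polylines(I,[((proj(n,P)-[x,y]+.5)*6).astype(int)],1,(0,255,0),1)
        q=((proj(n,[[o["eef_pos"][0],o["eef_pos"][1],zt]])[0]-[x,y]+.5)*6).astype(int)
        cv2.drawMarker(I,tuple(int(v) for v in q),(0,0,255),0,12,1); im.append(I)
    cv2.imwrite(out,np.hstack(im))
E
python3 -c "
from look import *
look('pics/l1.png',get_obs()['eef_pos'][2],.122,-.2)"
```

```text
6.1 [0.60162907 0.21012318 0.19845993] [-4.83163586e-04  7.64775364e-01  6.44293884e-01 -1.94963242e-03] [-0.62466348 -0.57685339 -0.65228863] 1.0007495787628324
```

View pics/l1.png

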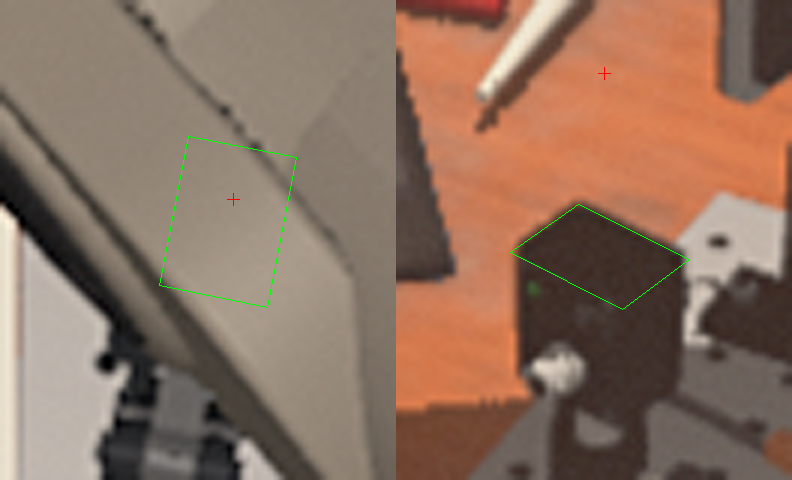

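The side view shows the real head matching the model overlay, with its top corners at about (518,250), (578,205) and (688,260). The right finger tip is at (750,97), and the top view is blocked by the arm. I descend.

Call:
jog_arm:
  moves: [0, 0, 0.65, 0, 0, 0, 1, 0, 0, 0.65, 0, 0, 0, 1, 0, 0, 0.65, 0, 0, 0, 1, 0, 0, 0.65, 0, 0, 0, 1, 0, 0, 0.65, 0, 0, 0, 1, 0, 0, 0.65, 0, 0, 0, 1, 0, 0, 0.65, 0, 0, 0, 1, 0, 0, 0, 0, 0, 0, 1]

```text
t: 6.87
eef_pos: [0.6011, 0.2103, 0.1068]
tool_rot: [-0.001, 0.765, 0.645, -0.002]
contact_force: [-0.3, -0.3, 0.1]
gripper_width: 1.004
grasp_force: 0.0
```

Call:
jog_arm:
  grip_force: 20
  moves: [0, 0, 0, 0, 0, 0, 0.6, 0, 0, 0, 0, 0, 0, 0.6, 0, 0, 0, 0, 0, 0, 0.6, 0, 0, 0, 0, 0, 0, 0.6, 0, 0, 0, 0, 0, 0, 0.6, 0, 0, 0, 0, 0, 0, 0.6, 0, 0, 0, 0, 0, 0, 0.6, 0, 0, 0, 0, 0, 0, 0.6]

```text
t: 7.53
eef_pos: [0.6029, 0.2112, 0.1105]
tool_rot: [0.0, 0.765, 0.644, 0.0]
contact_force: [1.0, 0.1, -1.0]
gripper_width: 0.599
grasp_force: 0.0
```

```bash
python3 -c "
from look import *
look('pics/l2.png',get_obs()['eef_pos'][2],.122,-.2)"
```

```text
7.5333 [0.60289702 0.21121397 0.1104804 ] [8.20904573e-05 7.64680078e-01 6.44410082e-01 1.30215522e-04] [ 0.99953032  0.12007693 -1.04203263] 0.5989214677338731
```

View pics/l2.png

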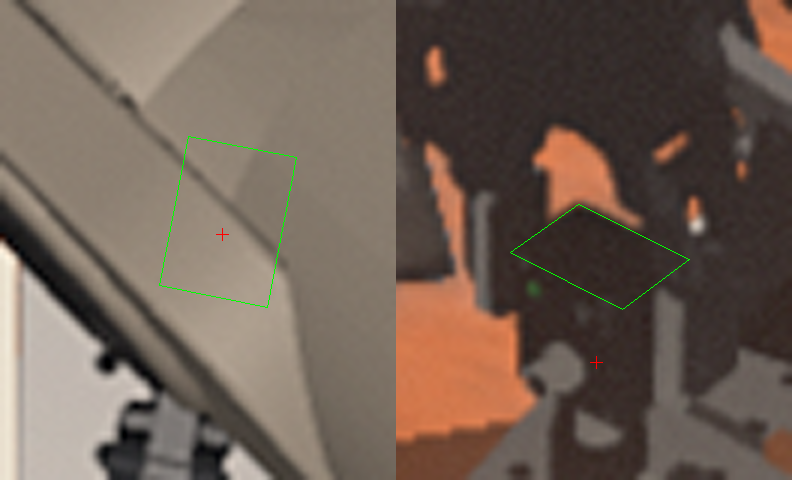

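```bash
python3 - <<'E'
from h import *
b=pickle.load(open("b.pkl","rb")); ax=T(b,[[0,.07,0]])[0]
for cen,nm in(((ax[0],ax[1]),"axis"),((.602,.2105),"tcp")):
  d=[cen[0],cen[1],-.17]
  for sx in(1,-1):
    P=T(d,[[sx*.0255,sy*.011,z] for sy in(1,-1) for z in(.11,.13)])
    print(nm,sx,((proj("side",P)-[315,170]+.5)*6+[396,0]).round().tolist())
P=T(d,[[.0265,.011,.11]]);print(((proj("side",P)-[315,170]+.5)*6+[396,0]))
E
```

```text
axis 1 [[496.0, 343.0], [495.0, 281.0], [552.0, 303.0], [551.0, 242.0]]
axis -1 [[650.0, 425.0], [651.0, 362.0], [705.0, 383.0], [707.0, 320.0]]
tcp 1 [[498.0, 344.0], [496.0, 282.0], [553.0, 304.0], [553.0, 242.0]]
tcp -1 [[652.0, 426.0], [653.0, 363.0], [707.0, 384.0], [709.0, 321.0]]
[[494.71008735 342.71076567]]
```

The pads line up with the prediction, with inner edges at x≈495 and 655 against 497 and 652 expected. The gripper is centred to about 1 mm. I lower slightly and close gently.

Call:
jog_arm:
  grip_force: 20
  moves: [0, 0, 0.13, 0, 0, 0, 0.52, 0, 0, 0.12, 0, 0, 0, 0.52, 0, 0, 0, 0, 0, 0, 0.48, 0, 0, 0, 0, 0, 0, 0.48, 0, 0, 0, 0, 0, 0, 0.45, 0, 0, 0, 0, 0, 0, 0.45, 0, 0, 0, 0, 0, 0, 0.43, 0, 0, 0, 0, 0, 0, 0.43]

```text
t: 8.3
eef_pos: [0.603, 0.2112, 0.1054]
tool_rot: [0.0, 0.765, 0.644, 0.0]
contact_force: [0.9, 0.4, 0.4]
gripper_width: 0.432
grasp_force: 0.3
```

Call:
jog_arm:
  grip_force: 20
  moves: [0, 0, 0, 0, 0, 0, 0.42, 0, 0, 0, 0, 0, 0, 0.42, 0, 0, 0, 0, 0, 0, 0.41, 0, 0, 0, 0, 0, 0, 0.41, 0, 0, 0, 0, 0, 0, 0.41, 0, 0, 0, 0, 0, 0, 0.4, 0, 0, 0, 0, 0, 0, 0.4, 0, 0, 0, 0, 0, 0, 0.4]

```text
t: 8.97
eef_pos: [0.6032, 0.2112, 0.1055]
tool_rot: [0.0, 0.765, 0.644, 0.0]
contact_force: [2.2, -0.8, 1.4]
gripper_width: 0.42
grasp_force: 20.7
```

Gripped with almost no side force. I firm the grip and start the lift.

Call:
jog_arm:
  grip_force: 45
  moves: [0, 0, 0, 0, 0, 0, 0.3, 0, 0, 0, 0, 0, 0, 0.3, 0, 0, 0, 0, 0, 0, 0.3, 0, 0, -0.1, 0, 0, 0, 0.3, 0, 0, -0.1, 0, 0, 0, 0.3, 0, 0, -0.1, 0, 0, 0, 0.3, 0, 0, -0.1, 0, 0, 0, 0.3, 0, 0, 0, 0, 0, 0, 0.3]

```text
t: 9.63
eef_pos: [0.603, 0.2111, 0.1131]
tool_rot: [0.0, 0.765, 0.644, 0.0]
contact_force: [4.5, 0.2, -1.5]
gripper_width: 0.412
grasp_force: 46.3
```

Call:
jog_arm:
  moves: [0, 0, -0.1, 0, 0, 0, 0.3, 0, 0, -0.1, 0, 0, 0, 0.3, 0, 0, -0.1, 0, 0, 0, 0.3, 0, 0, -0.1, 0, 0, 0, 0.3, 0, 0, -0.1, 0, 0, 0, 0.3, 0, 0, 0, 0, 0, 0, 0.3, 0, 0, 0, 0, 0, 0, 0.3, 0, 0, 0, 0, 0, 0, 0.3]

```text
t: 10.3
eef_pos: [0.603, 0.2111, 0.1232]
tool_rot: [0.0, 0.765, 0.644, 0.0]
contact_force: [4.6, 0.4, -2.1]
gripper_width: 0.419
grasp_force: 46.4
```

Light side push (+x, 4.6 N), so I ease 0.5 mm toward +x, then lift further and turn.

Call:
jog_arm:
  moves: [0, 0.03, 0, 0, 0, 0, 0.3, 0, 0, 0, 0, 0, 0, 0.3, 0, 0, -0.1, 0, 0, 0, 0.3, 0, 0, -0.1, 0, 0, 0, 0.3, 0, 0, -0.1, 0, 0, 0, 0.3, 0, 0, -0.1, 0, 0, 0, 0.3, 0, 0, 0, 0, 0, 0, 0.3, 0, 0, 0, 0, 0, 0, 0.3]

```text
t: 10.97
eef_pos: [0.6031, 0.2113, 0.1316]
tool_rot: [-0.0, 0.765, 0.644, -0.0]
contact_force: [2.0, 0.4, -1.4]
gripper_width: 0.415
grasp_force: 46.5
```

Call:
jog_arm:
  moves: [0, 0, 0, 0, 0, -0.4, 0.3, 0, 0, 0, 0, 0, -0.4, 0.3, 0, 0, 0, 0, 0, -0.4, 0.3, 0, 0, 0, 0, 0, -0.4, 0.3, 0, 0, 0, 0, 0, -0.4, 0.3, 0, 0, 0, 0, 0, -0.4, 0.3, 0, 0, 0, 0, 0, -0.45, 0.3, 0, 0, 0, 0, 0, 0, 0.3]

```text
t: 11.63
eef_pos: [0.6031, 0.211, 0.131]
tool_rot: [-0.0, 0.696, 0.718, -0.0]
contact_force: [0.7, 0.2, -1.8]
gripper_width: 0.419
grasp_force: 46.4
```

Call:
jog_arm:
  moves: [0, 0, -0.1, 0, 0, 0, 0.3, 0, 0, -0.1, 0, 0, 0, 0.3, 0, 0, -0.05, 0, 0, 0, 0.3, 0, 0, 0, 0, 0, 0, 0.3, 0, 0, 0, 0, 0, 0, 0.3, 0, 0, 0, 0, 0, 0, 0.3, 0, 0, 0, 0, 0, 0, 0.3, 0, 0, 0, 0, 0, 0, 0.3]

```text
t: 12.3
eef_pos: [0.6033, 0.2111, 0.1362]
tool_rot: [-0.0, 0.697, 0.717, -0.0]
contact_force: [0.5, 0.2, -2.4]
gripper_width: 0.414
grasp_force: 46.4
```

```bash
cat > v.py <<'E'
from look import *
o=get_obs(); ax=T(b,[[0,.07,0]])[0]; print(o["eef_pos"],o["contact_force"],o["torque"],o["gripper_width"])
r=read_camera("side"); x,y=315,135; I=cv2.resize(r["color"][y:y+100,x:x+100],None,fx=6,fy=6,interpolation=cv2.INTER_CUBIC)
for z,col in((.144,(255,255,0)),(.150,(0,255,0)),(.156,(0,0,255))):
    d=[ax[0],ax[1],b[2]]
    P=[[sx*.018,.013,z+s] for sx,s in((1,.022),(-1,.022),(-1,-.022),(1,-.022))]
    cv2.polylines(I,[((proj("side",T(d,P))-[x,y]+.5)*6).astype(int)],1,col,1)
    q=((proj("side",T(d,[[0,.024,z]]))[0]-[x,y]+.5)*6).astype(int); cv2.circle(I,tuple(int(v) for v in q),3,col,-1)
    a=np.linspace(0,6.28,60)
    if z!=.150: continue
    p=proj("side",T(b,np.c_[.022*np.cos(a),0*a-.0645,.152+.022*np.sin(a)])); cv2.polylines(I,[((p-[x,y]+.5)*6).astype(int)],1,col,1)
    h=T(b,[[sx*.0625,sy*.125,.016] for sx,sy in((1,-1),(-1,-1),(-1,1),(1,1))]); cv2.polylines(I,[((proj("side",h)-[x,y]+.5)*6).astype(int)],1,(255,0,255),1)
cv2.imwrite("pics/v1.png",I)
E
python3 v.py
```

```text
[0.60333372 0.21108362 0.13620737] [ 0.45458203  0.16348303 -2.39247688] [0.04753764 0.02661652 0.02383857] 0.41417088107757144
```

View pics/v1.png

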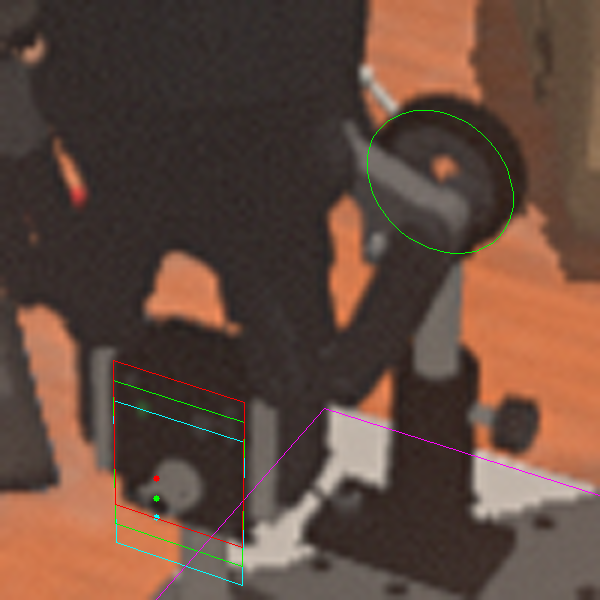

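The head is held about 30.7 mm up. Its socket tip, at about (150,493), fits a window height of about 152 mm, level with the iris overlay. The board outline still matches, the side forces are about 0.5 N, and the yaw is square to the board at 0.028 against 0.029 rad. I hand in.

```bash
python3 -c "
from station import *
print(hand_in())"
```

```text
the job is handed in; nothing more can be done
None
```

The job is handed in with the gripper still holding the detector: the head is raised about 30.7 mm, which puts the window at about 152 mm, level with the iris by my estimate from the images and within 5 mm. It faces the iris squarely; the arm's side force was about 0.5 N and the board had not moved in the last picture.

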